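# Register a plywood blank on the cutter bed and snap the cam clamp shut

## Task

Get the plywood blank ready for cutting: slide it flat on the slatted bed until it sits square and touching both the far rail and the left-hand side stop, with its far edge under the open clamp's pad. Then flip the clamp's cam lever over its high point until it snaps fully closed, so that the pad holds the blank down in that corner. Do not disturb the offcut on the bed or the things lying around it.

Things in the scene. Friction and masses are not known exactly. Their poses are not given: they have to be found in the camera images.
- fixture: black slatted cutter bed, fixed to the table; top face 20 mm above the table, from x = -160 to +150 mm and y = -190 to +190 mm in its frame. Its x axis points away from the robot to the far rail, its y axis left to the side stop; yawed up to 0.3 rad. Origin: at table height, directly below where the centre of the properly seated blank comes.
- far_rail (a point): middle of the top near edge of the far rail, an aluminium bar 18 mm thick, 270 mm long along the bed's y, 16 mm high above the bed; its near face is at x = +50 mm in the bed's frame.
- side_stop (a point): middle of the top inner edge of the left-hand side stop, an aluminium bar 18 mm thick, 85 mm long (x = -50 to +35 mm in the bed's frame), 16 mm high above the bed; its inner face is at y = +80 mm in the bed's frame.
- blank_center (a point): centre (half-way up) of the loose plywood blank, 100 mm along its x, 160 mm along its y, 12 mm thick, about 0.16 kg, with faint square outlines. It starts flat on the bed, about 20 to 45 mm short of both rail and side stop, turned up to 0.15 rad. Properly seated its centre is at x = 0, y = 0, z = 26 mm in the bed's frame. It slides under about 2 N.
- lever (a joint): cam lever's angle: 0 = open, leaning 0.85 rad from upright to the bed's +y (left). It turns towards -y about an axis along the bed's x: upright at 0.85, spring's high point at 1.25, then snaps by itself to the stop at 2.0 = closed, 1.15 rad from upright on the -y side. Let go before the high point it springs back. Needs up to about 0.6 N m (some 6 N sideways at the knob).
- lever_pivot (a point): centre of the lever's pivot, on the cam clamp that stands behind the middle of the far rail: at x = +85 mm, y = 0, z = 78 mm in the bed's frame. The lever is a steel bar 18 mm wide and 9 mm thick that ends in a black ball knob. Below it a 26 mm wide steel strap, top 62 mm above the table, reaches over the rail towards the robot.
- lever_knob (a point): centre of the black ball knob (30 mm across) at the lever's end, 105 mm from the pivot; moves with the lever.
- clamp_pad: round rubber pad 24 mm across under the strap's nose, at x = +24 mm, y = 0 in the bed's frame; origin at the centre of its underside, which is 37 mm above the table (5 mm above the blank's top) when the lever is open. Closing the lever drives it down on its spring, to press a 12 mm blank with about 10 N.
- offcut: small plywood offcut, 42 x 50 x 12 mm, lying on the bed's near left corner; origin under its centre. Bystander.
- screwdriver: screwdriver 190 mm long lying on the table to the right of the bed; origin under its middle. Bystander.
- tape: cardboard roll, 100 mm across, 24 mm high, on the table to the left; origin under its centre. Bystander.
- mug: white mug, 80 mm across, 90 mm high, on the table to the left; origin under its centre. Bystander.
- gear: flat plywood gear wheel, 80 mm across, 6 mm thick, on the table to the right; origin under its centre. Bystander.
- spray: plain metal can, 52 mm across, 150 mm high, standing to the left; origin under its centre. Bystander.
- blank: the same plywood blank; origin at the centre of its underside.
Mind the look-alikes: they are no part of the job. Leave any green look-alike of the blank alone.

How it is judged:
On the way, in this order (a step that is already met when the one before it is completed fails the run):
1. the blank sits flat and square in the corner (centre within 3 mm of its seated place along both axes, within 0.03 rad of square) while the lever is still open (x of blank_center in the frame of fixture between -0.003 and 0.003 m and y of blank_center in the frame of fixture between -0.003 and 0.003 m and z of blank_center in the frame of fixture below 0.029 m and angle between the x axis of blank_center and the x axis of fixture, either way round below 0.03 rad and value of joint lever below 0.5 rad), for 0.2 s.
2. the lever is over its high point and snapped closed, the pad pressing on the seated blank (x of blank_center in the frame of fixture between -0.003 and 0.003 m and y of blank_center in the frame of fixture between -0.003 and 0.003 m and z of blank_center in the frame of fixture below 0.029 m and angle between the x axis of blank_center and the x axis of fixture, either way round below 0.03 rad and value of joint lever above 1.9 rad and contact force between clamp_pad and blank above 3 N), for 0.2 s.
At the end, for the whole second after the job is handed in: The lever rests closed (joint above 1.9 rad), the pad presses the blank with more than 3 N, and the blank lies still and flat with its centre within 3 mm of its seated place along both bed axes and within 0.03 rad of square (all of step 2 and linear speed of blank below 0.01 m/s); the robot touches nothing.
It fails at once if the offcut or another bystander is moved more than 15 mm (distance of any of offcut, screwdriver, tape, mug, gear, spray from where it was at the start of the episode above 0.015 m).
It also fails if it takes over 72 s, if anything falls off the work surface, if the arm or the gripper's body presses on something with over 40 N, if the wrist force passes 120 N, or if a joint passes its speed limit or range.

## Robot

A 6-joint arm with a two-finger parallel gripper is mounted at the origin on the work surface. World frame = base frame: x ahead of the robot, y to its left, z up, the work surface at z = 0. Lengths are in m, angles in rad, forces in N, time in s.
With the tool pointing down it reaches from about 0.25 to 0.725 m from the base axis. Payload 4 kg.
Tool frame: the origin (TCP) lies on the centre line of the jaws, within the pads' length; the fingertips stand 8 mm ahead of it and the grasp point (between the pads) lies 11 mm behind it; x points along the fingers, z is the direction in which the jaws open and shut, and the axes are right-handed (so a half turn about x gives the same grasp; the last joint's range is limited). The gripper opens to 85 mm and grips with 20 to 120 N. Pads are 22 mm wide; open, the fingers measure 114 mm over their backs; the gripper's body (76 mm by 85 mm) begins 54 mm behind the grasp point. The pads swing forward as they close: fully open they stand 13 mm farther back than shut.
Start: joints at [1.179, 0.241, 0.005, 1.335, 0, 1.571], TCP at [0.191, 0.462, 0.239] pointing down, gripper open.
Joint ranges: [-2.72, 2.72], [-1.05, 1.87], [-1.09, 1.28], [-1.99, 2.15], [-1.42, 1.44], [-3.14, 3.14]. Speed limits (rad/s): [2.79, 2.79, 3.14, 3.14, 3.14, 3.14].

## Interface

Orientations are given as [roll, pitch, yaw] about the fixed x, y, z axes, in that order (R = Rz(yaw) Ry(pitch) Rx(roll)).
In Python, from station import * gives the robot as it stands. The module is installed in compiled form; this text tells all that it offers.
- The arm moves only by the tool carry_out, never from a script. Its argument "commands" is a list of rows, each an object of numbers: "x", "y", "z": the shift along the tool's x, y, z in m; "twist": the turn about the tool's x in degrees. A call has 1 to 12 rows; each row shifts and turns the commanded pose from where the row before left it, along the tool's axes as they then stand; what a row does not reach is not made up. A row lasts 1/12 s, in which the tool goes at most 41.7 mm and 7.16 degrees, less where a joint would pass 70% of its speed; a pose out of reach is approached as far as the arm can. A call with a gripper value outside its range is refused whole. "grip" is the finger opening in m, from 0 to 0.0854, set as the call begins (left out, the last holds). The fingers move at their own pace and stop on an object; "grip_force" is the grip in N (left out, the last holds). Time passes only in rows, so rows that do not move let the fingers close. It gives the time, the measured TCP pose, the force and the opening at its end, in the units of the state.
- observe(): the state, without advancing time (a new reading comes with each control period).
- camera(name): name is "side" or "top" or "wrist"; returns a dict with "image" (400x640x3 uint8, red, green, blue), "K" (3x3 intrinsics, pixels), "D" ([k1, k2, p1, p2, k3] as OpenCV has them; the pictures are not rectified), "xyz" and "attitude" of the camera in the world. Camera axes: x right, y down, z forward; pixel columns grow to the right and rows downward; lengths in m; the calibration is good to about 2 mm. A picture is of the moment at which its call begins. There is no depth.
- finish_job(): hands the job in, once; it reports no verdict.
The state is a dict: "clock": time; "joint_positions": joint angles; "joint_vel": joint speeds; "joint_torque": joint torques, N m; "tool_pos": TCP position; "tool_rot": TCP orientation; "force": force on the tool from outside, world axes, zero at the start; "wrist_torque": the same for the moment, N m; "gripper_width": opening from 0.0 (shut) to 1.0 (fully open).
Only numpy, scipy, OpenCV 4.12 (cv2) and the standard library are available. Lean on these libraries where they do the work, as an engineer would, in place of code of your own. Each camera call takes 0.05 s, during which the arm holds its last target.

## Working session

There is one attempt and no reset: what is moved stays moved. The work goes in short steps, Python scripts to look and compute and a tool call to move; the robot and the scene stay as the last step left them, time stands still between calls to the robot, and variables do not carry over. Pictures are saved under pics/ and viewed, and the job is handed in when it is done.

Besides the shell and the picture viewer there is one more tool, called after ">>>" in YAML: its name, and indented under it one key for each argument. carry_out: Moves the arm, as the interface text tells. Its arguments: {"type":"object","properties":{"commands":{"type":"array"},"grip":{"type":"number"},"grip_force":{"type":"number"}},"required":["commands"]}

```bash
mkdir -p pics; python3 - <<'E'
from station import *
import cv2
print(observe())
for n in ("top","side","wrist"):
    c=camera(n); cv2.imwrite(f"pics/{n}0.png",c["image"][:,:,::-1]); print(n,c["K"],c["D"],c["xyz"],c["attitude"])
E
```

```text
{'clock': 0.0, 'joint_positions': array([ 1.17897218e+00,  2.41405427e-01,  3.72114628e-03,  1.33521062e+00,
       -1.81119874e-05,  1.57080425e+00]), 'joint_vel': array([-0.00134009,  0.00040536,  0.00101421, -0.00085114,  0.00016402,
       -0.00049502]), 'joint_torque': array([ 1.77443860e-05, -3.72315359e+01,  2.52409887e+01,  1.69284706e-02,
       -3.26444126e-05,  5.43574785e-07]), 'tool_pos': array([0.19070513, 0.46153066, 0.23841555]), 'tool_rot': array([-3.13295432,  1.56869768, -1.95399005]), 'force': array([-0.05010459,  0.83121132, -0.3103893 ]), 'wrist_torque': array([0.02276686, 0.01144601, 0.00907274]), 'gripper_width': 1.0013888525269563}
top [[444.01926411   0.         317.92443685]
 [  0.         444.01926411 194.44802134]
 [  0.           0.           1.        ]] [-0.0045462  0.         0.         0.         0.       ] [ 0.2429719  -0.02580725  1.45716168] [-2.98688495  0.00503328 -1.57280828]
side [[421.78713002   0.         318.47800029]
 [  0.         421.78713002 200.19447614]
 [  0.           0.           1.        ]] [-0.06050608  0.          0.          0.          0.        ] [0.38061793 1.36252323 0.88183038] [-2.08703428 -0.00616216 -3.09820106]
wrist [[298.3619709    0.         317.93855656]
 [  0.         298.3619709  198.89821522]
 [  0.           0.           1.        ]] [0.00839148 0.         0.         0.         0.        ] [0.11202929 0.49446646 0.37407639] [2.80938795e+00 1.09130240e-03 1.17930684e+00]
```

View pics/top0.png

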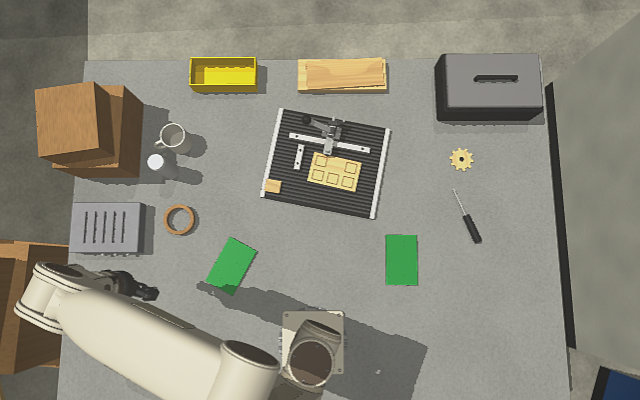

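View pics/side0.png

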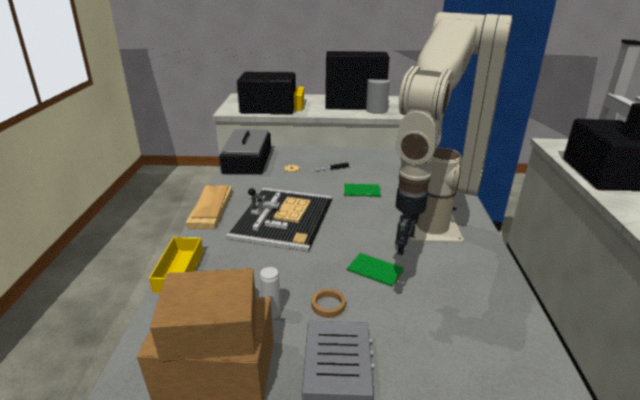

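View pics/wrist0.png

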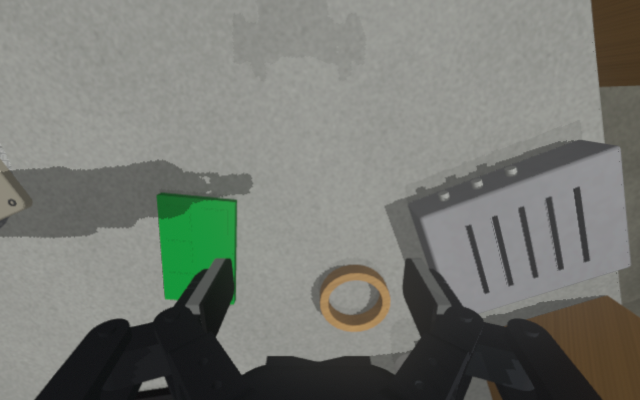

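The top view shows the bed centred near (327,163), the blank at (333,172), the clamp at (328,128) and the knob near (308,119). These could be mistaken for the blank:
- green boards at (230,265) and (402,260)
- the offcut at (272,186)
- the wood plank at (342,75)

I choose the plywood at (333,172), because it carries the square outlines and lies on the bed. Next is a close crop to check that.

```bash
cat > h.py <<'E'
import numpy as np, cv2
from scipy.spatial.transform import Rotation as R
def ray(c,uv):
    uv=np.asarray(uv,float).reshape(-1,1,2)
    p=cv2.undistortPoints(uv,c["K"],np.array(c["D"])).reshape(-1,2)
    d=np.c_[p,np.ones(len(p))]@R.from_euler('xyz',c["attitude"]).as_matrix().T
    return np.array(c["xyz"]),d
def onz(c,uv,z):
    o,d=ray(c,uv); return o+d*((z-o[2])/d[:,2])[:,None]
def px(c,P):
    M=R.from_euler('xyz',c["attitude"]).as_matrix().T
    return cv2.projectPoints(np.asarray(P,float).reshape(-1,3),cv2.Rodrigues(M)[0],-M@np.array(c["xyz"]),c["K"],np.array(c["D"]))[0].reshape(-1,2)
def two(c1,u1,c2,u2):
    o1,d1=ray(c1,u1);o2,d2=ray(c2,u2);d1=d1[0];d2=d2[0]
    s=np.linalg.lstsq(np.c_[d1,-d2],o2-o1,rcond=None)[0]
    a=o1+s[0]*d1;b=o2+s[1]*d2
    return (a+b)/2,np.linalg.norm(a-b)
def save(n,im): cv2.imwrite(f"pics/{n}.png",np.ascontiguousarray(im[:,:,::-1]))
E
python3 - <<'E'
from station import *; from h import *
c=camera("top"); save("topcrop",cv2.resize(c["image"][95:225,245:405],None,fx=5,fy=4.6,interpolation=cv2.INTER_CUBIC))
im=c["image"]; print(im[172,333],im[186,272],im[190,330])
c=camera("side"); save("sidecrop",cv2.resize(c["image"][170:260,215:345],None,fx=6,fy=6,interpolation=cv2.INTER_CUBIC))
E
```

```text
[234 229 154] [226 196 132] [91 89 87]
```

View pics/topcrop.png

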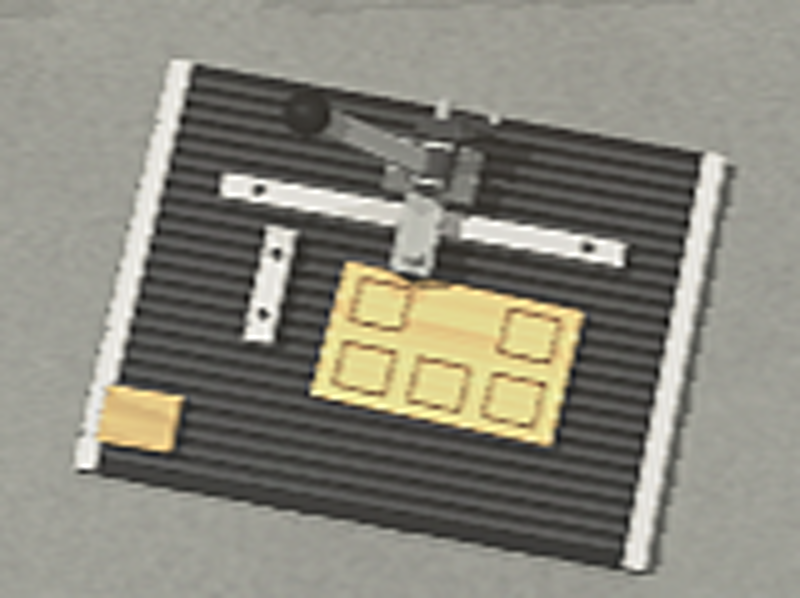

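View pics/sidecrop.png

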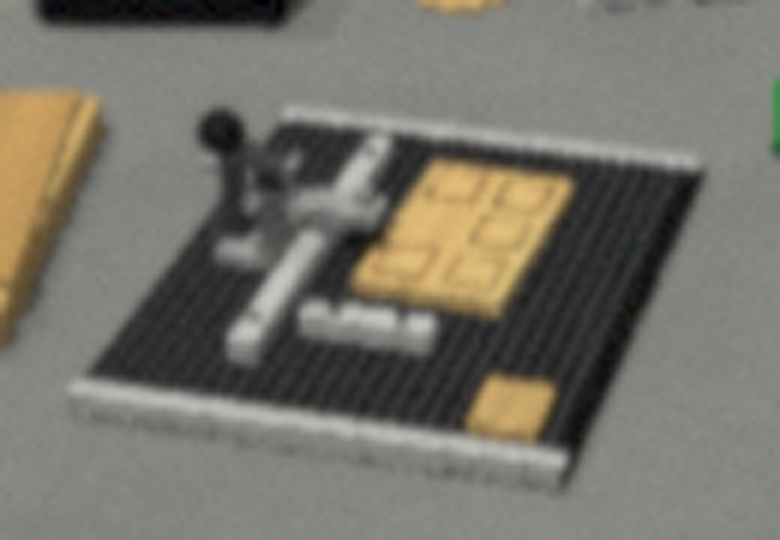

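The crop confirms it: plywood with square outlines, left of it the side stop, and the strap's nose just beyond its far edge. The far rail runs from crop (220,185) to (625,255), and the knob is at (307,112).

```bash
python3 - <<'E'
from station import *; from h import *
c=camera("top"); s=camera("side")
f=lambda pts:[(x/5+245-.4,y/4.6+95-.4) for x,y in pts]
bed=onz(c,f([(172,60),(727,157),(650,572),(78,468)]),.02); print("bed",bed)
print([np.linalg.norm(bed[i]-bed[(i+1)%4]) for i in range(4)])
rail=onz(c,f([(219,197),(625,268)]),.036);print("rail near",rail,np.linalg.norm(rail[0]-rail[1]))
st=onz(c,f([(297,232),(272,343)]),.036);print("stop inner",st,np.linalg.norm(st[0]-st[1]))
im=c["image"]
hsv=cv2.cvtColor(im,cv2.COLOR_RGB2HSV)
m=((hsv[...,0]>12)&(hsv[...,0]<35)&(hsv[...,1]>60)&(hsv[...,2]>120)).astype(np.uint8)
cs=cv2.findContours(m,0,1)[0]
for k in cs:
    if cv2.contourArea(k)>100:
        r=cv2.minAreaRect(k)
        if 245<r[0][0]<400 and 100<r[0][1]<230:
            b=onz(c,cv2.boxPoints(r),.032);print("box",r,b.round(4).tolist(),b.mean(0),np.linalg.norm(b[0]-b[1]),np.linalg.norm(b[2]-b[1]))
            for i in (0,1): d=b[i+1]-b[i]; print(np.arctan2(d[1],d[0]))
k,e=two(c,f([(307,112)]),s,[(220/6+215-.4,131/6+170-.4)]);print("knob",k,e)
# fixture pose
yax=(bed[0]-bed[1]+bed[3]-bed[2]);print("yaw",np.arctan2(-yax[0],yax[1]))
xa=(bed[0]-bed[3]+bed[1]-bed[2]);print("yaw",np.arctan2(xa[1],xa[0]))
ry=rail[0]-rail[1];print("yawrail",np.arctan2(-ry[0],ry[1]))
E
```

```text
bed [[ 0.76453685  0.11198953  0.02      ]
 [ 0.68933827 -0.2610143   0.02      ]
 [ 0.38611485 -0.20283979  0.02      ]
 [ 0.46137839  0.1701021   0.02      ]]
[np.float64(0.3805084608575727), np.float64(0.3087534843480875), np.float64(0.38046058407482014), np.float64(0.3086780251933663)]
rail near [[ 0.65575233  0.07815637  0.036     ]
 [ 0.60244742 -0.18917465  0.036     ]] 0.27259363049457774
stop inner [[0.62965522 0.0264825  0.036     ]
 [0.54845147 0.04260041 0.036     ]] 0.08278790096703262
box ((272.39599609375, 185.57200622558594), (15.294707298278809, 12.611425399780273), 10.30484676361084) [[0.4791, 0.1573, 0.032], [0.5202, 0.1506, 0.032], [0.5109, 0.1013, 0.032], [0.4699, 0.1082, 0.032]] [0.49500133 0.12931652 0.032     ] 0.04163972474399383 0.05018301264535284
-0.16135799822502842
-1.756077862599507
box ((334.0527038574219, 171.3456268310547), (49.66590881347656, 30.124156951904297), 13.13402271270752) [[0.5119, 0.0183, 0.032], [0.6102, -0.0041, 0.032], [0.5716, -0.1629, 0.032], [0.4741, -0.139, 0.032]] [ 0.5419628  -0.07193033  0.032     ] 0.10089269059742653 0.16346434715280145
-0.22378901633252501
-1.8092771882838616
knob [0.68148638 0.01648229 0.14672118] 0.0009514386708631222
yaw -0.19903592015777488
yaw -0.1894716875854895
yawrail -0.1968153283667198
```

```bash
cat >> h.py <<'E'
YAW=-0.195; ORG=np.array([.5803,-.046,0])
F=np.array([[np.cos(YAW),-np.sin(YAW),0],[np.sin(YAW),np.cos(YAW),0],[0,0,1.]])
def bedf(p): return (np.asarray(p)-ORG)@F
def wor(p): return ORG+F@np.asarray(p,float)
def plan(target_bed):
    from station import observe
    s=observe(); T=R.from_euler('xyz',s["tool_rot"]).as_matrix()
    print("t",round(s["clock"],2),"tcp bed mm",(bedf(s["tool_pos"])*1e3).round(1),"force",s["force"].round(1),"grip",round(s["gripper_width"],2))
    print("axes in bed x,y,z:",(F.T@T).round(3).tolist())
    a=(F.T@T)[:,2]; print("jaw axis angle from bed y deg",np.degrees(np.arctan2(-a[0],a[1])))
    if target_bed is not None: print("shift in tool mm",(T.T@(wor(target_bed)-s["tool_pos"])*1e3).round(1))
    print("j",s["joint_positions"].round(2))
E
python3 -c "
from h import *
plan([-.115,-.033,.15])"
```

```text
t 0.35 tcp bed mm [-480.5  422.9  239.1] force [ 0.2 -0.5 -0.4] grip 1.0
axes in bed x,y,z: [[-0.0, -0.981, 0.196], [-0.0, 0.196, 0.981], [-1.0, 0.0, -0.001]]
jaw axis angle from bed y deg -11.278784010450018
shift in tool mm [  89.3 -447.6 -375.6]
j [1.18 0.24 0.   1.34 0.   1.57]
```

>>> carry_out:
  commands:
    - {"twist": -5.64}
    - {"twist": -5.64}
    - {"y": -0.018,"z": -0.023}
    - {"y": -0.018,"z": -0.023}
    - {"y": -0.018,"z": -0.023}
    - {"y": -0.018,"z": -0.023}
    - {"y": -0.018,"z": -0.023}
    - {"y": -0.018,"z": -0.023}
    - {"y": -0.018,"z": -0.023}
    - {"y": -0.018,"z": -0.023}
    - {"y": -0.018,"z": -0.023}
    - {"y": -0.018,"z": -0.023}
  grip: 0.06

```text
$.commands[0]: bad value
```

>>> carry_out:
  commands:
    - {"y": -0.018,"z": -0.023}
    - {"y": -0.018,"z": -0.023}
    - {"y": -0.018,"z": -0.023}
    - {"y": -0.018,"z": -0.023}
    - {"y": -0.018,"z": -0.023}
    - {"y": -0.018,"z": -0.023}
    - {"y": -0.018,"z": -0.023}
    - {"y": -0.018,"z": -0.023}
    - {"y": -0.018,"z": -0.023}
    - {"y": -0.005,"z": 0}

```text
$.commands[0]: bad value
```

```bash
python3 - <<'E'
from h import *; from station import *
plan([-.115,-.033,.045])
c=camera("wrist"); save("w1",c["image"]); np.save("w1.npy",c,allow_pickle=True)
E
```

```text
t 0.35 tcp bed mm [-480.5  422.9  239.1] force [ 0.2 -0.5 -0.4] grip 1.0
axes in bed x,y,z: [[-0.0, -0.981, 0.196], [-0.0, 0.196, 0.981], [-1.0, 0.0, -0.001]]
jaw axis angle from bed y deg -11.278784010450018
shift in tool mm [ 194.3 -447.6 -375.5]
j [1.18 0.24 0.   1.34 0.   1.57]
```

View pics/w1.png

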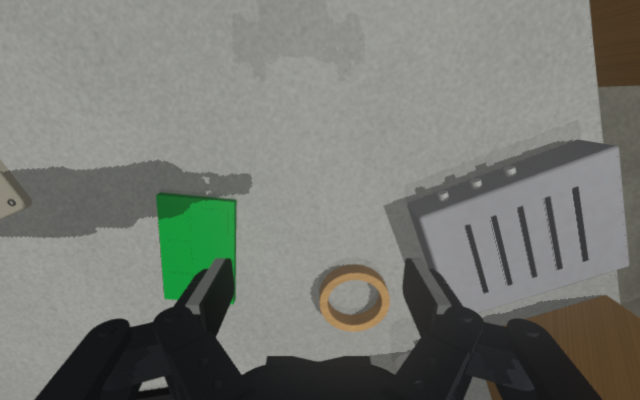

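Both calls were refused and the arm didn't move. Each row probably needs all four keys.

>>> carry_out:
  commands:
    - {"x": 0,"y": 0,"z": 0,"twist": -5.64}
    - {"x": 0,"y": 0,"z": 0,"twist": -5.64}
    - {"x": 0,"y": -0.018,"z": -0.023,"twist": 0}
    - {"x": 0,"y": -0.018,"z": -0.023,"twist": 0}
    - {"x": 0,"y": -0.018,"z": -0.023,"twist": 0}
    - {"x": 0,"y": -0.018,"z": -0.023,"twist": 0}
    - {"x": 0,"y": -0.018,"z": -0.023,"twist": 0}
    - {"x": 0,"y": -0.018,"z": -0.023,"twist": 0}
    - {"x": 0,"y": -0.018,"z": -0.023,"twist": 0}
    - {"x": 0,"y": -0.018,"z": -0.023,"twist": 0}
    - {"x": 0,"y": -0.018,"z": -0.023,"twist": 0}
    - {"x": 0,"y": -0.018,"z": -0.023,"twist": 0}
  grip: 0.06

```text
clock: 1.4
tool_pos: [0.3234, 0.2003, 0.2395]
tool_rot: [-0.853, 1.57, 0.523]
force: [0.2, -0.6, -0.5]
gripper_width: 0.706
```

>>> carry_out:
  commands:
    - {"x": 0,"y": -0.018,"z": -0.023,"twist": 0}
    - {"x": 0,"y": -0.018,"z": -0.023,"twist": 0}
    - {"x": 0,"y": -0.018,"z": -0.023,"twist": 0}
    - {"x": 0,"y": -0.018,"z": -0.023,"twist": 0}
    - {"x": 0,"y": -0.018,"z": -0.023,"twist": 0}
    - {"x": 0,"y": -0.018,"z": -0.023,"twist": 0}
    - {"x": 0,"y": -0.018,"z": -0.023,"twist": 0}
    - {"x": 0,"y": -0.018,"z": -0.023,"twist": 0}
    - {"x": 0,"y": -0.018,"z": -0.023,"twist": 0}

```text
clock: 2.15
tool_pos: [0.4422, -0.0343, 0.2395]
tool_rot: [-1.275, 1.57, 0.101]
force: [0.6, 0.7, 0.8]
gripper_width: 0.701
```

```bash
python3 - <<'E'
from h import *; from station import *
plan([-.115,-.033,.045])
c=camera("wrist"); save("w2",c["image"])
plan(None)
E
```

```text
t 2.15 tcp bed mm [-137.7  -15.3  239.5] force [0.6 0.7 0.8] grip 0.7
axes in bed x,y,z: [[0.0, -1.0, 0.0], [0.0, 0.0, 1.0], [-1.0, -0.0, 0.0]]
jaw axis angle from bed y deg -0.013271115657910282
shift in tool mm [194.5 -22.6 -17.7]
j [-0.08  0.13 -0.13  1.31  0.    0.12]
t 2.2 tcp bed mm [-134.5  -18.6  239.4] force [ 2.7 -3.4  0.8] grip 0.7
axes in bed x,y,z: [[0.004, -1.0, 0.004], [-0.003, 0.004, 1.0], [-1.0, -0.004, -0.003]]
jaw axis angle from bed y deg -0.2356814206808445
j [-0.08  0.13 -0.13  1.31 -0.    0.12]
```

View pics/w2.png

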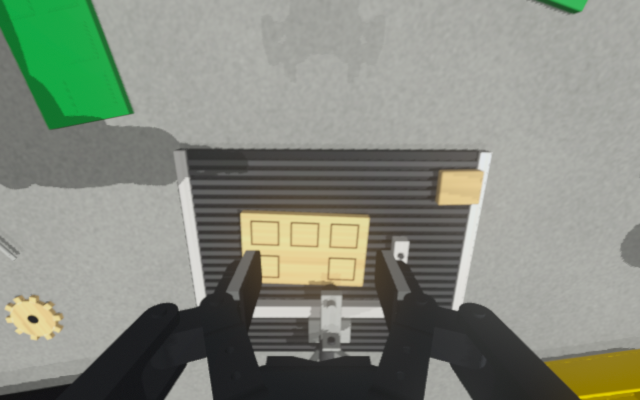

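The wrist view has the robot side at the top. The blank is at (305,248), the offcut at (460,187), and the strap at (330,320) between the fingers. I'll move over to the start of the first push and descend.

>>> carry_out:
  commands:
    - {"x": 0.02,"y": -0.012,"z": -0.01,"twist": 0}
    - {"x": 0.02,"y": -0.011,"z": -0.009,"twist": 0}
    - {"x": 0.03,"y": 0,"z": 0,"twist": 0}
    - {"x": 0.03,"y": 0,"z": 0,"twist": 0}
    - {"x": 0.03,"y": 0,"z": 0,"twist": 0}
    - {"x": 0.03,"y": 0,"z": 0,"twist": 0}
    - {"x": 0.02,"y": 0,"z": 0,"twist": 0}
    - {"x": 0.01,"y": 0,"z": 0,"twist": 0}
    - {"x": 0,"y": 0,"z": 0,"twist": 0}
    - {"x": 0,"y": 0,"z": 0,"twist": 0}

```text
clock: 3.03
tool_pos: [0.4603, -0.0558, 0.049]
tool_rot: [1.655, 1.569, 3.031]
force: [-0.0, 0.4, 0.4]
gripper_width: 0.704
```

```bash
python3 - <<'E'
from h import *; from station import *
plan([-.115,-.033,.032])
c=camera("wrist"); save("w3",c["image"])
c=camera("side"); save("s3",cv2.resize(c["image"][150:260,215:375],None,fx=5,fy=5))
E
```

```text
t 3.03 tcp bed mm [-115.8  -32.8   49. ] force [-0.   0.4  0.4] grip 0.7
axes in bed x,y,z: [[-0.001, -1.0, -0.0], [-0.0, -0.0, 1.0], [-1.0, 0.001, -0.0]]
jaw axis angle from bed y deg 0.010557508636602111
shift in tool mm [17.  -0.8 -0.2]
j [-0.12  0.35 -0.39  0.83 -0.    0.07]
```

View pics/s3.png

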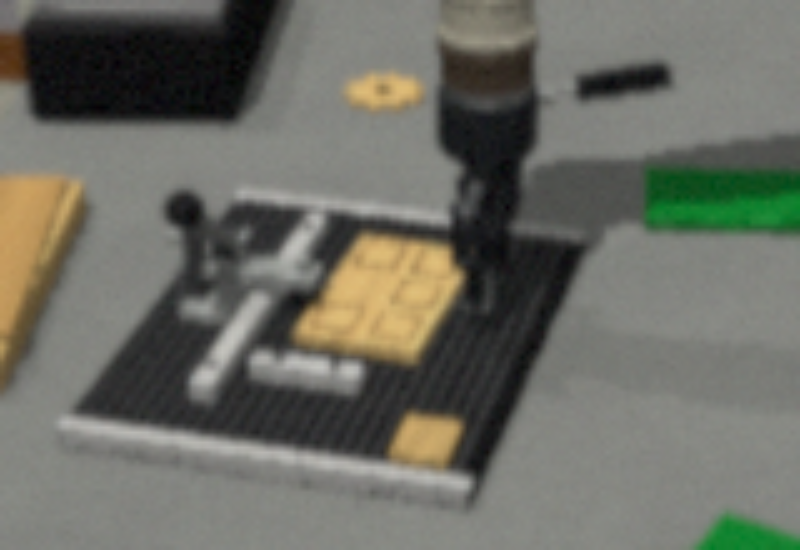

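View pics/w3.png

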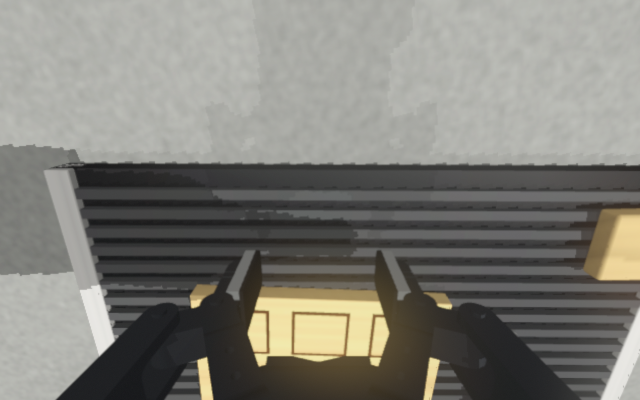

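The fingertips stand short of the blank's near edge, one on each side of centre. I'll go down gently, feeling for the bed.

>>> carry_out:
  commands:
    - {"x": 0.006,"y": 0,"z": 0,"twist": 0}
    - {"x": 0.005,"y": 0,"z": 0,"twist": 0}
    - {"x": 0.003,"y": 0,"z": 0,"twist": 0}
    - {"x": 0.002,"y": 0,"z": 0,"twist": 0}
    - {"x": 0,"y": 0,"z": 0,"twist": 0}

```text
clock: 3.55
tool_pos: [0.4603, -0.0559, 0.0329]
tool_rot: [1.634, 1.57, 3.01]
force: [1.1, 0.1, -0.3]
gripper_width: 0.704
```

>>> carry_out:
  commands:
    - {"x": 0.002,"y": 0,"z": 0,"twist": 0}
    - {"x": 0.001,"y": 0,"z": 0,"twist": 0}
    - {"x": 0,"y": 0,"z": 0,"twist": 0}

```text
clock: 3.8
tool_pos: [0.4606, -0.0559, 0.0301]
tool_rot: [1.498, 1.571, 2.874]
force: [0.3, 0.1, -0.6]
gripper_width: 0.702
```

>>> carry_out:
  commands:
    - {"x": 0.002,"y": 0,"z": 0,"twist": 0}
    - {"x": 0,"y": 0,"z": 0,"twist": 0}

```text
clock: 3.97
tool_pos: [0.4606, -0.0559, 0.0281]
tool_rot: [1.535, 1.571, 2.911]
force: [-0.1, -0.1, -0.1]
gripper_width: 0.701
```

There's no bed contact yet, so the tips should be about 20–25 mm up, below the blank's top. Now I'll push towards the rail.

>>> carry_out:
  commands:
    - {"x": 0,"y": -0.006,"z": 0,"twist": 0}
    - {"x": 0,"y": -0.006,"z": 0,"twist": 0}
    - {"x": 0,"y": -0.004,"z": 0,"twist": 0}
    - {"x": 0,"y": -0.004,"z": 0,"twist": 0}
    - {"x": 0,"y": -0.004,"z": 0,"twist": 0}
    - {"x": 0,"y": -0.004,"z": 0,"twist": 0}
    - {"x": 0,"y": -0.004,"z": 0,"twist": 0}
    - {"x": 0,"y": -0.003,"z": 0,"twist": 0}
    - {"x": 0,"y": -0.003,"z": 0,"twist": 0}
    - {"x": 0,"y": -0.003,"z": 0,"twist": 0}
    - {"x": 0,"y": 0,"z": 0,"twist": 0}

```text
clock: 4.88
tool_pos: [0.5018, -0.064, 0.0284]
tool_rot: [-1.505, 1.57, -0.13]
force: [-0.4, -0.2, -0.0]
gripper_width: 0.7
```

```bash
cat >> h.py <<'E'
def blank(c, name=None):
    im=c["image"]; hsv=cv2.cvtColor(im,cv2.COLOR_RGB2HSV)
    m=((hsv[...,0]>12)&(hsv[...,0]<35)&(hsv[...,1]>60)&(hsv[...,2]>120)).astype(np.uint8)
    for k in cv2.findContours(m,0,1)[0]:
        r=cv2.minAreaRect(k)
        if cv2.contourArea(k)>200 and 280<r[0][0]<400 and 110<r[0][1]<230:
            b=bedf(onz(c,cv2.boxPoints(r),.032)); print("blank corners bed mm",(b[:,:2]*1e3).round(1).tolist(),"centre",(b.mean(0)*1e3).round(1),r[2])
    if name: save(name,cv2.resize(im[95:225,245:405],None,fx=5,fy=4.6,interpolation=cv2.INTER_CUBIC))
E
python3 - <<'E'
from h import *; from station import *
plan(None)
c=camera("top"); blank(c,"t4")
c=camera("side"); save("s4",cv2.resize(c["image"][150:260,215:375],None,fx=5,fy=5))
E
```

```text
t 4.88 tcp bed mm [-73.5 -32.9  28.4] force [-0.4 -0.2 -0. ] grip 0.7
axes in bed x,y,z: [[0.001, -1.0, -0.0], [0.0, -0.0, 1.0], [-1.0, -0.001, 0.0]]
jaw axis angle from bed y deg 0.0017308811813546857
j [-0.13  0.45 -0.3   0.82 -0.    0.07]
```

View pics/t4.png

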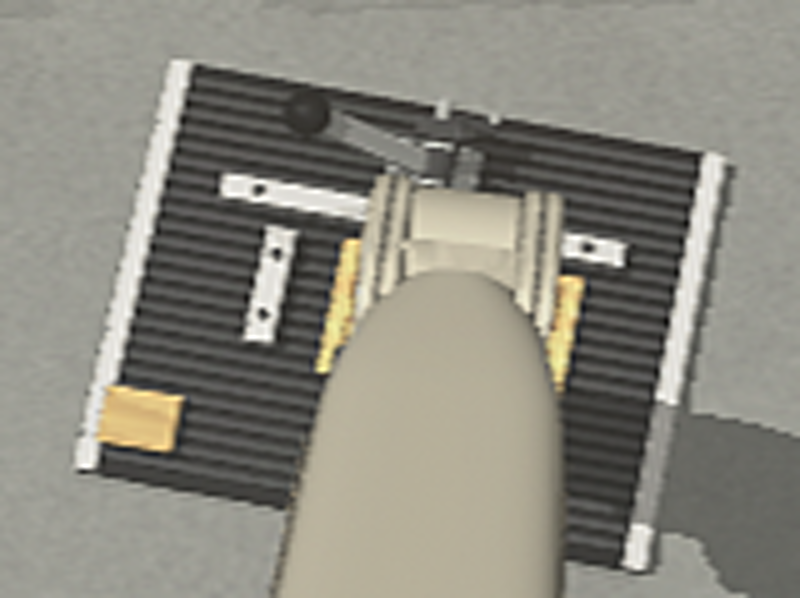

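View pics/s4.png

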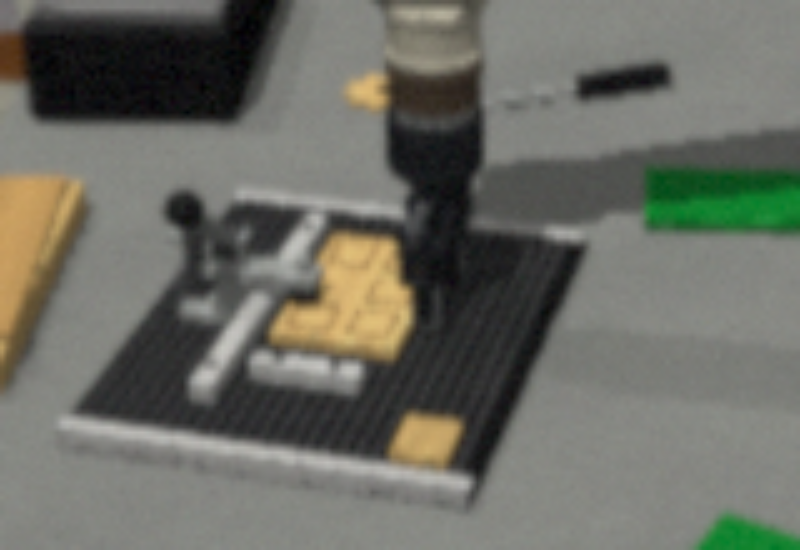

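The blank is sliding square ahead of the fingers: its far-left corner moved in the crop from (348,263) to (345,240). I'll carry on until the force shows rail contact.

>>> carry_out:
  commands:
    - {"x": 0,"y": -0.003,"z": 0,"twist": 0}
    - {"x": 0,"y": -0.003,"z": 0,"twist": 0}
    - {"x": 0,"y": -0.002,"z": 0,"twist": 0}
    - {"x": 0,"y": -0.001,"z": 0,"twist": 0}
    - {"x": 0,"y": 0,"z": 0,"twist": 0}

```text
clock: 5.4
tool_pos: [0.5102, -0.0657, 0.0284]
tool_rot: [-1.527, 1.57, -0.151]
force: [-0.6, 0.7, -0.2]
gripper_width: 0.706
```

>>> carry_out:
  commands:
    - {"x": 0,"y": -0.001,"z": 0,"twist": 0}
    - {"x": 0,"y": 0,"z": 0,"twist": 0}

```text
clock: 5.57
tool_pos: [0.5108, -0.0658, 0.0283]
tool_rot: [0.972, 1.571, 2.348]
force: [0.1, 0.3, -0.1]
gripper_width: 0.704
```

>>> carry_out:
  commands:
    - {"x": 0,"y": -0.001,"z": 0,"twist": 0}
    - {"x": 0,"y": 0,"z": 0,"twist": 0}

```text
clock: 5.73
tool_pos: [0.5117, -0.066, 0.0283]
tool_rot: [0.785, 1.571, 2.161]
force: [-0.2, -0.2, 0.9]
gripper_width: 0.704
```

>>> carry_out:
  commands:
    - {"x": 0,"y": -0.001,"z": 0,"twist": 0}
    - {"x": 0,"y": 0,"z": 0,"twist": 0}

```text
clock: 5.9
tool_pos: [0.5129, -0.0663, 0.0283]
tool_rot: [-1.487, 1.571, -0.112]
force: [0.1, 0.0, -1.0]
gripper_width: 0.702
```

>>> carry_out:
  commands:
    - {"x": 0,"y": -0.001,"z": 0,"twist": 0}
    - {"x": 0,"y": -0.001,"z": 0,"twist": 0}
    - {"x": 0,"y": 0,"z": 0,"twist": 0}

```text
clock: 6.15
tool_pos: [0.514, -0.0664, 0.0282]
tool_rot: [1.499, 1.569, 2.875]
force: [-2.6, 1.4, 2.1]
gripper_width: 0.707
```

>>> carry_out:
  commands:
    - {"x": 0,"y": -0.001,"z": 0,"twist": 0}
    - {"x": 0,"y": 0,"z": 0,"twist": 0}

```text
clock: 6.32
tool_pos: [0.5141, -0.0665, 0.028]
tool_rot: [1.541, 1.568, 2.917]
force: [-5.2, 2.5, 3.4]
gripper_width: 0.705
```

```bash
python3 - <<'E'
from h import *; from station import *
plan(None)
c=camera("top"); save("t5",cv2.resize(c["image"][95:225,245:405],None,fx=5,fy=4.6,interpolation=cv2.INTER_CUBIC))
c=camera("side"); save("s5",cv2.resize(c["image"][180:240,245:325],None,fx=9,fy=9,interpolation=cv2.INTER_CUBIC))
E
```

```text
t 6.32 tcp bed mm [-61.  -32.9  28. ] force [-5.2  2.5  3.4] grip 0.7
axes in bed x,y,z: [[-0.003, -1.0, 0.0], [0.0, 0.0, 1.0], [-1.0, 0.003, 0.0]]
jaw axis angle from bed y deg -0.0027216228246329543
j [-0.13  0.47 -0.26  0.84  0.    0.07]
```

View pics/t5.png

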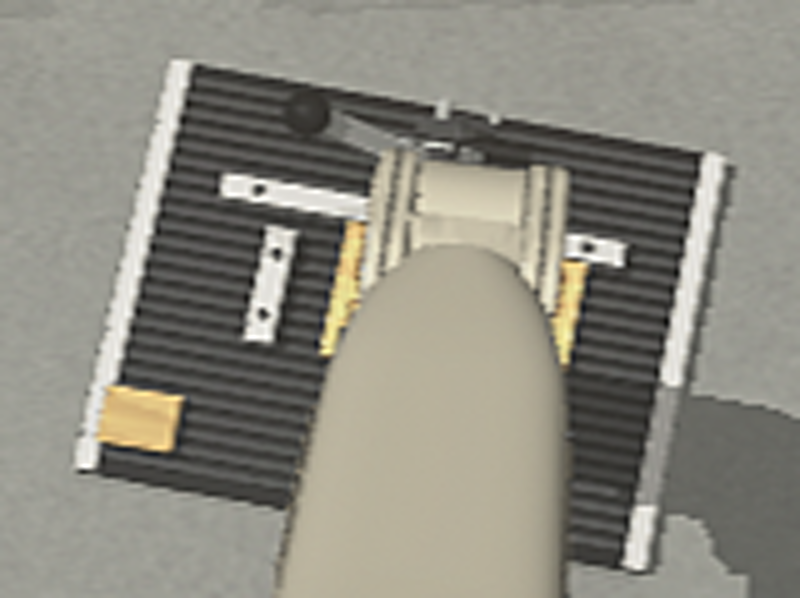

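View pics/s5.png

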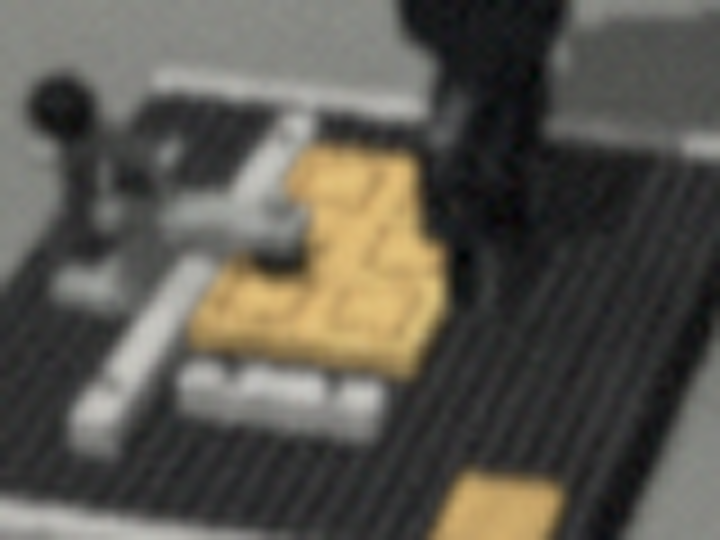

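Rail contact: about 5 N at TCP bed x = −61 mm, which matches the expected −50 − 11. Next I back off, lift, turn 90° and go to the right-hand edge.

>>> carry_out:
  commands:
    - {"x": 0,"y": 0.01,"z": 0,"twist": 0}
    - {"x": 0,"y": 0.02,"z": 0,"twist": 0}
    - {"x": -0.03,"y": 0,"z": 0,"twist": 0}
    - {"x": -0.03,"y": 0,"z": -0.02,"twist": 0}
    - {"x": -0.03,"y": 0,"z": -0.03,"twist": 0}
    - {"x": 0,"y": 0,"z": -0.03,"twist": 0}
    - {"x": 0,"y": 0,"z": -0.03,"twist": 0}
    - {"x": 0,"y": 0,"z": 0,"twist": 7}
    - {"x": 0,"y": 0,"z": 0,"twist": 7}
    - {"x": 0,"y": 0,"z": 0,"twist": 7}
    - {"x": 0,"y": 0,"z": 0,"twist": 7}
    - {"x": 0,"y": 0,"z": 0,"twist": 7}

```text
clock: 7.42
tool_pos: [0.4659, -0.1691, 0.1181]
tool_rot: [-1.207, 1.569, -0.448]
force: [0.3, 0.2, 0.5]
gripper_width: 0.7
```

>>> carry_out:
  commands:
    - {"x": 0,"y": 0,"z": 0,"twist": 7}
    - {"x": 0,"y": 0,"z": 0,"twist": 7}
    - {"x": 0,"y": 0,"z": 0,"twist": 7}
    - {"x": 0,"y": 0,"z": 0,"twist": 7}
    - {"x": 0,"y": 0,"z": 0,"twist": 7}
    - {"x": 0,"y": 0,"z": 0,"twist": 7}
    - {"x": 0,"y": 0,"z": 0,"twist": 7}
    - {"x": 0,"y": 0,"z": 0,"twist": 6}
    - {"x": 0,"y": 0,"z": 0,"twist": 0}

```text
clock: 8.17
tool_pos: [0.4658, -0.1688, 0.118]
tool_rot: [-0.246, 1.569, -0.442]
force: [-0.8, -0.6, 0.9]
gripper_width: 0.705
```

```bash
python3 - <<'E'
from h import *; from station import *
c=camera("wrist"); save("w6",c["image"])
c=camera("top"); blank(c,"t6")
plan([-.012,-.143,.06])
E
```

```text
blank corners bed mm [[-49.8, 50.2], [51.0, 51.2], [50.3, -112.6], [-50.0, -111.9]] centre [  0.4 -30.8  32. ] 10.885527610778809
t 8.27 tcp bed mm [ -88.8 -142.6  117.9] force [ 0.5 -0.4 -0.6] grip 0.7
axes in bed x,y,z: [[0.001, -0.003, 1.0], [-0.0, 1.0, 0.003], [-1.0, -0.0, 0.001]]
jaw axis angle from bed y deg -89.84202775732228
shift in tool mm [58.  -0.6 76.7]
j [-0.35  0.32 -0.22  1.03 -0.    1.42]
```

View pics/w6.png

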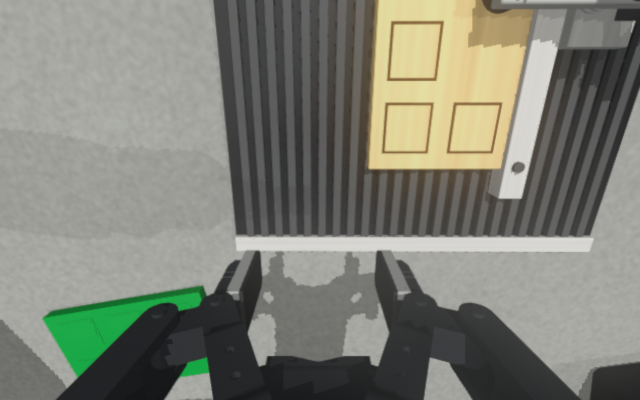

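View pics/t6.png

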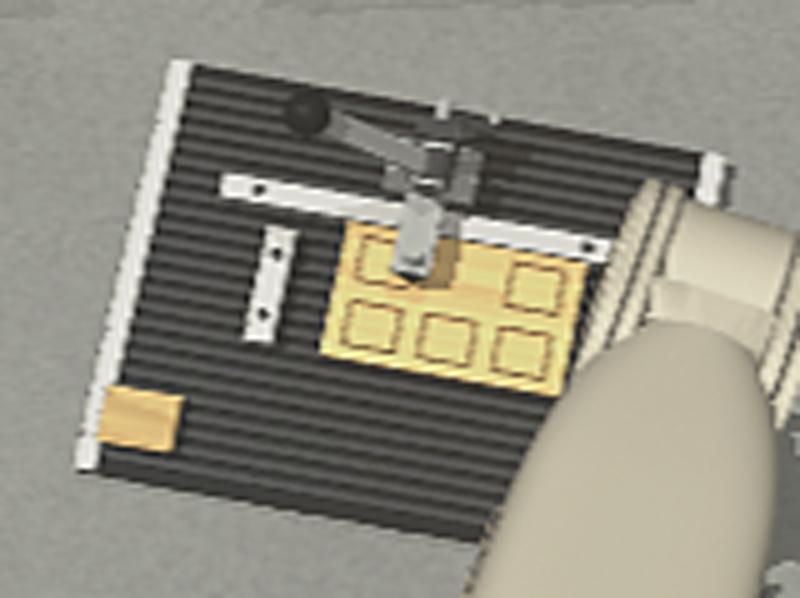

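The blank is against the rail and square, with its centre at bed (0.4, −31) mm. Now for the push from the right.

>>> carry_out:
  commands:
    - {"x": 0,"y": 0,"z": 0.02,"twist": 0}
    - {"x": 0.01,"y": 0,"z": 0.03,"twist": 0}
    - {"x": 0.02,"y": 0,"z": 0.026,"twist": 0}
    - {"x": 0.03,"y": 0,"z": 0,"twist": 0}
    - {"x": 0.015,"y": 0,"z": 0,"twist": 0}
    - {"x": 0.008,"y": 0,"z": 0,"twist": 0}
    - {"x": 0.004,"y": 0,"z": 0,"twist": 0}
    - {"x": 0.002,"y": 0,"z": 0,"twist": 0}
    - {"x": 0,"y": 0,"z": 0,"twist": 0}
    - {"x": 0,"y": 0,"z": 0,"twist": 0}

```text
clock: 9.1
tool_pos: [0.5404, -0.1835, 0.0301]
tool_rot: [-0.142, 1.568, -0.336]
force: [-0.7, 0.2, -0.4]
gripper_width: 0.704
```

```bash
python3 -c "
from h import *
plan([-.012,-.0915,.028])"
```

```text
t 9.1 tcp bed mm [ -12.5 -142.6   30.1] force [-0.7  0.2 -0.4] grip 0.7
axes in bed x,y,z: [[0.002, -0.0, 1.0], [-0.0, 1.0, 0.0], [-1.0, -0.0, 0.002]]
jaw axis angle from bed y deg -89.98106294079011
shift in tool mm [ 2.1 51.1  0.5]
j [-0.33  0.55 -0.12  0.9  -0.    1.44]
```

>>> carry_out:
  commands:
    - {"x": 0.002,"y": 0.005,"z": 0,"twist": 0}
    - {"x": 0,"y": 0.006,"z": 0,"twist": 0}
    - {"x": 0,"y": 0.006,"z": 0,"twist": 0}
    - {"x": 0,"y": 0.005,"z": 0,"twist": 0}
    - {"x": 0,"y": 0.004,"z": 0,"twist": 0}
    - {"x": 0,"y": 0.004,"z": 0,"twist": 0}
    - {"x": 0,"y": 0.004,"z": 0,"twist": 0}
    - {"x": 0,"y": 0.004,"z": 0,"twist": 0}
    - {"x": 0,"y": 0.004,"z": 0,"twist": 0}
    - {"x": 0,"y": 0.003,"z": 0,"twist": 0}
    - {"x": 0,"y": 0.002,"z": 0,"twist": 0}
    - {"x": 0,"y": 0,"z": 0,"twist": 0}

```text
clock: 10.1
tool_pos: [0.5487, -0.1364, 0.0267]
tool_rot: [1.899, 1.57, 1.704]
force: [0.4, 0.5, -0.4]
gripper_width: 0.705
```

>>> carry_out:
  commands:
    - {"x": 0,"y": 0.001,"z": 0,"twist": 0}
    - {"x": 0,"y": 0.001,"z": 0,"twist": 0}
    - {"x": 0,"y": 0,"z": 0,"twist": 0}

```text
clock: 10.35
tool_pos: [0.549, -0.1349, 0.0267]
tool_rot: [2.402, 1.57, 2.207]
force: [-0.0, -1.1, 0.7]
gripper_width: 0.703
```

>>> carry_out:
  commands:
    - {"x": 0,"y": 0.001,"z": 0,"twist": 0}
    - {"x": 0,"y": 0,"z": 0,"twist": 0}

```text
clock: 10.52
tool_pos: [0.5491, -0.134, 0.0267]
tool_rot: [2.615, 1.57, 2.42]
force: [-0.8, 0.1, -0.2]
gripper_width: 0.701
```

>>> carry_out:
  commands:
    - {"x": 0,"y": 0.001,"z": 0,"twist": 0}
    - {"x": 0,"y": 0,"z": 0,"twist": 0}

```text
clock: 10.68
tool_pos: [0.5494, -0.1329, 0.0267]
tool_rot: [2.447, 1.571, 2.252]
force: [0.2, -0.7, 0.1]
gripper_width: 0.702
```

```bash
python3 - <<'E'
from h import *; from station import *
plan(None)
c=camera("top"); blank(c,"t7")
E
```

```text
t 10.68 tcp bed mm [-13.5 -91.3  26.7] force [ 0.2 -0.7  0.1] grip 0.7
axes in bed x,y,z: [[-0.0, -0.0, 1.0], [0.0, 1.0, 0.0], [-1.0, 0.0, -0.0]]
jaw axis angle from bed y deg -89.99594992388627
j [-0.24  0.54 -0.13  0.89  0.    1.53]
blank corners bed mm [[-49.7, 80.6], [50.9, 81.1], [49.5, -41.6], [-50.8, -40.9]] centre [-0.  19.8 32. ] 11.309932708740234
```

View pics/t7.png

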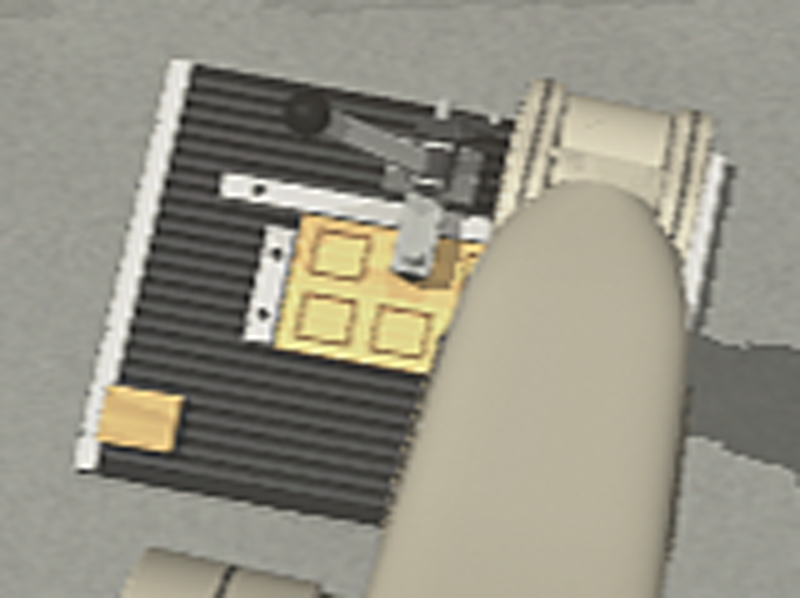

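>>> carry_out:
  commands:
    - {"x": 0,"y": 0.001,"z": 0,"twist": 0}
    - {"x": 0,"y": 0,"z": 0,"twist": 0}

```text
clock: 10.9
tool_pos: [0.5496, -0.1319, 0.0267]
tool_rot: [2.186, 1.571, 1.992]
force: [0.4, 0.1, -0.1]
gripper_width: 0.699
```

>>> carry_out:
  commands:
    - {"x": 0,"y": 0.001,"z": 0,"twist": 0}
    - {"x": 0,"y": 0,"z": 0,"twist": 0}

```text
clock: 11.07
tool_pos: [0.5498, -0.1309, 0.0268]
tool_rot: [2.023, 1.571, 1.829]
force: [0.2, -0.3, -0.4]
gripper_width: 0.704
```

>>> carry_out:
  commands:
    - {"x": 0,"y": 0.001,"z": 0,"twist": 0}
    - {"x": 0,"y": 0,"z": 0,"twist": 0}

```text
clock: 11.23
tool_pos: [0.5497, -0.1308, 0.0268]
tool_rot: [-1.702, 1.569, -1.898]
force: [-0.9, -2.8, -0.4]
gripper_width: 0.703
```

>>> carry_out:
  commands:
    - {"x": 0,"y": 0.001,"z": 0,"twist": 0}
    - {"x": 0,"y": 0,"z": 0,"twist": 0}

```text
clock: 11.4
tool_pos: [0.5496, -0.1307, 0.0268]
tool_rot: [-1.717, 1.567, -1.913]
force: [-2.7, -5.5, -0.3]
gripper_width: 0.703
```

The side stop gave contact, about 6 N, with the tool square. I'll back off, lift and look.

>>> carry_out:
  commands:
    - {"x": 0,"y": -0.012,"z": 0,"twist": 0}
    - {"x": 0,"y": -0.02,"z": 0,"twist": 0}
    - {"x": -0.02,"y": -0.01,"z": 0,"twist": 0}
    - {"x": -0.03,"y": 0,"z": 0,"twist": 0}
    - {"x": -0.03,"y": 0,"z": 0,"twist": 0}
    - {"x": -0.03,"y": -0.02,"z": 0,"twist": 0}
    - {"x": -0.03,"y": -0.02,"z": 0,"twist": 0}
    - {"x": 0,"y": -0.02,"z": 0,"twist": 0}
    - {"x": 0,"y": 0,"z": 0,"twist": 0}

```text
clock: 12.15
tool_pos: [0.5316, -0.233, 0.1698]
tool_rot: [-0.237, 1.564, -0.435]
force: [0.5, -0.3, -0.4]
gripper_width: 0.7
```

```bash
python3 - <<'E'
from h import *; from station import *
plan(None)
c=camera("top"); blank(c,"t8")
c=camera("side"); save("s8",cv2.resize(c["image"][180:240,245:325],None,fx=9,fy=9,interpolation=cv2.INTER_CUBIC))
E
```

```text
t 12.15 tcp bed mm [ -11.5 -192.9  169.8] force [ 0.5 -0.3 -0.4] grip 0.7
axes in bed x,y,z: [[0.007, 0.003, 1.0], [-0.002, 1.0, -0.003], [-1.0, -0.002, 0.007]]
jaw axis angle from bed y deg -90.19559684407416
j [-0.41  0.43  0.09  1.23 -0.    1.36]
blank corners bed mm [[-50.2, 81.2], [50.4, 82.5], [49.8, -79.9], [-50.5, -79.5]] centre [-0.1  1.1 32. ] 10.885527610778809
```

View pics/t8.png

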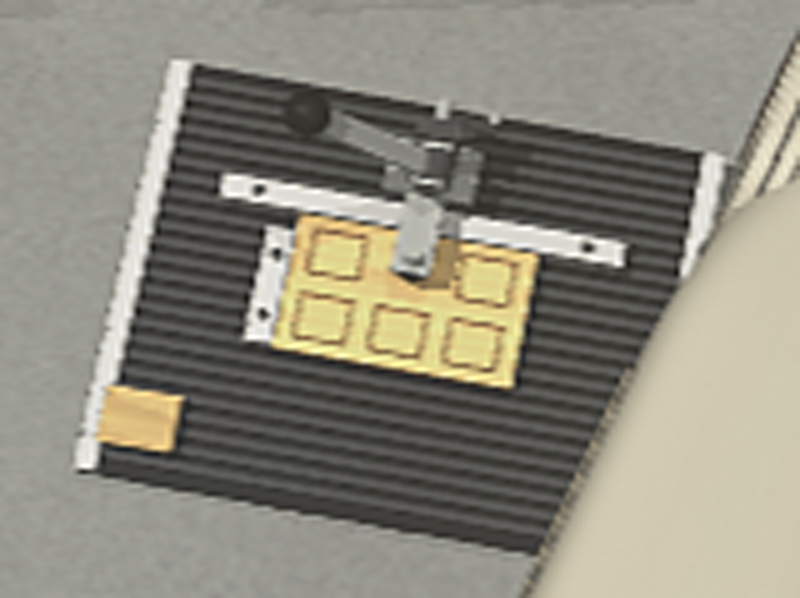

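View pics/s8.png

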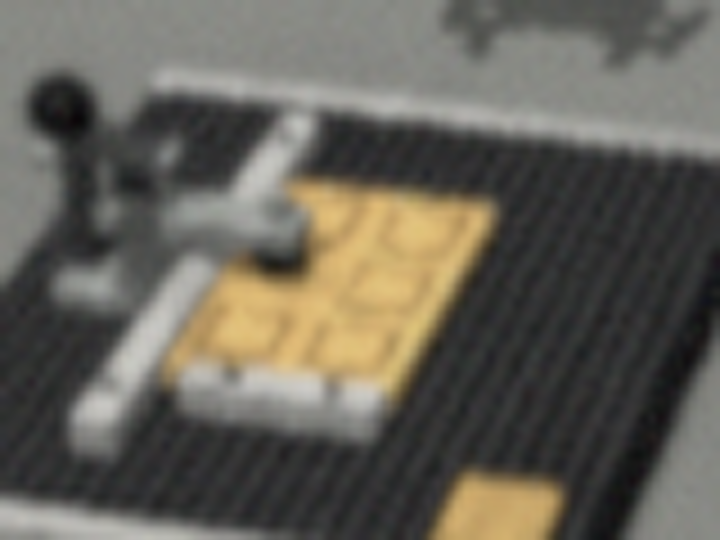

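The blank now touches both bars and is square by eye. The top view gives a centre of (−0.1, 1.1) mm, within its pixel noise. The wrist camera should show the contacts better.

```bash
python3 - <<'E'
from h import *; from station import *
c=camera("wrist"); save("w9",c["image"]); print(c["xyz"],bedf(c["xyz"]))
np.savez("w9.npz",**c)
E
```

```text
[ 0.54554036 -0.14678612  0.3024661 ] [-0.01457188 -0.10561124  0.3024661 ]
```

View pics/w9.png

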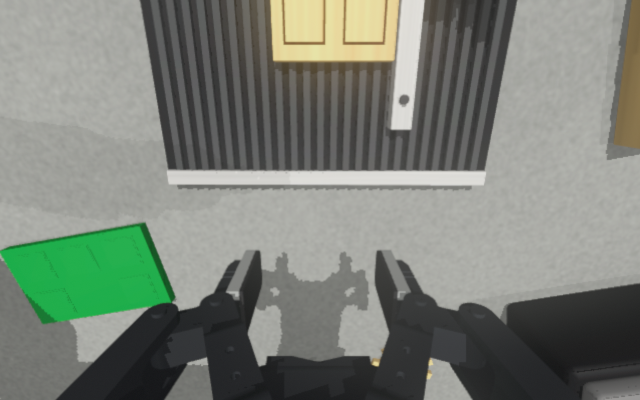

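No gap shows along the rail at the blank's right end, around (395,30). I'll close the gripper, rise and cross over to the left of the knob, looking again on the way.

>>> carry_out:
  commands:
    - {"x": -0.03,"y": 0,"z": 0,"twist": 0}
    - {"x": -0.03,"y": 0,"z": 0,"twist": 0}
    - {"x": -0.025,"y": 0.02,"z": 0,"twist": 0}
    - {"x": 0,"y": 0.03,"z": 0,"twist": 0}
    - {"x": 0,"y": 0.03,"z": 0,"twist": 0}
    - {"x": 0,"y": 0.03,"z": 0,"twist": 0}
    - {"x": 0,"y": 0.02,"z": 0,"twist": 0}
    - {"x": 0,"y": 0,"z": 0,"twist": 0}
    - {"x": 0,"y": 0,"z": 0,"twist": 0}
  grip: 0
  grip_force: 20

```text
clock: 13.05
tool_pos: [0.5553, -0.0995, 0.2506]
tool_rot: [3.074, 1.568, 2.883]
force: [-0.2, 0.3, 0.1]
gripper_width: 0.0
```

```bash
python3 - <<'E'
from h import *; from station import *
plan([.085,.125,.255])
c=camera("wrist"); save("w10",c["image"])
s=np.array(wor([.05,.0,.036]));print(px(c,[wor([.05,-.08,.036]),wor([.05,.08,.036]),wor([-.05,.08,.036]),wor([.085,.079,.147])]))
np.savez("w10.npz",**c)
E
```

```text
t 13.05 tcp bed mm [-14.2 -57.3 250.6] force [-0.2  0.3  0.1] grip 0.0
axes in bed x,y,z: [[-0.002, -0.004, 1.0], [0.0, 1.0, 0.004], [-1.0, 0.0, -0.002]]
jaw axis angle from bed y deg -89.76802582430884
shift in tool mm [ -4.6 181.9  99.9]
j [-0.18  0.37  0.21  1.42  0.    1.58]
[[371.43840796 188.83883735]
 [381.12017224  42.93466215]
 [285.82403087  42.55203427]
 [462.74314227  17.69992775]]
```

View pics/w10.png

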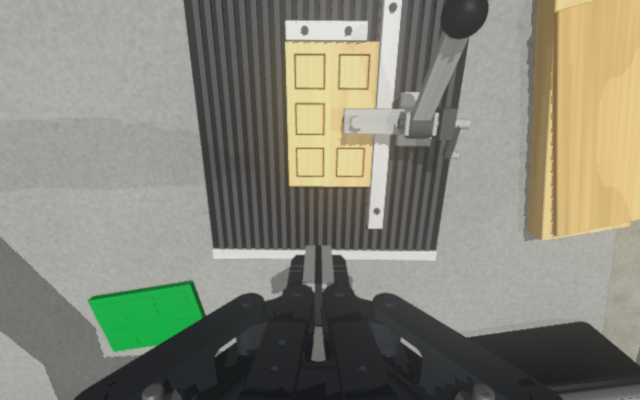

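The wrist view shows the blank flush against the rail (edge at column 378) and the side stop (row 41), under the strap's nose at (345,120). The knob is at (463,13). I'll go to its left now.

>>> carry_out:
  commands:
    - {"x": 0,"y": 0.02,"z": 0.01,"twist": 0}
    - {"x": 0,"y": 0.025,"z": 0.015,"twist": 0}
    - {"x": 0,"y": 0.025,"z": 0.015,"twist": 0}
    - {"x": 0,"y": 0.025,"z": 0.015,"twist": 0}
    - {"x": 0,"y": 0.025,"z": 0.015,"twist": 0}
    - {"x": 0,"y": 0.025,"z": 0.015,"twist": 0}
    - {"x": 0,"y": 0.025,"z": 0.01,"twist": 0}
    - {"x": 0,"y": 0.014,"z": 0.003,"twist": 0}
    - {"x": 0,"y": 0,"z": 0,"twist": 0}
    - {"x": 0,"y": 0,"z": 0,"twist": 0}

```text
clock: 13.93
tool_pos: [0.6873, 0.0594, 0.2504]
tool_rot: [-2.632, 1.569, -2.826]
force: [0.5, -0.5, 0.2]
gripper_width: -0.002
```

```bash
python3 - <<'E'
from h import *; from station import *
plan([.085,.125,.155])
c=camera("wrist"); save("w11",c["image"])
c=camera("side"); save("s11",cv2.resize(c["image"][150:260,215:335],None,fx=5,fy=5,interpolation=cv2.INTER_CUBIC))
E
```

```text
t 13.93 tcp bed mm [ 84.6 124.1 250.4] force [ 0.5 -0.5  0.2] grip -0.0
axes in bed x,y,z: [[-0.002, -0.0, 1.0], [-0.001, 1.0, 0.0], [-1.0, -0.001, -0.002]]
jaw axis angle from bed y deg -89.98734053861267
shift in tool mm [95.4  1.   0.6]
j [ 0.09  0.65  0.67  1.59 -0.    1.85]
```

View pics/s11.png

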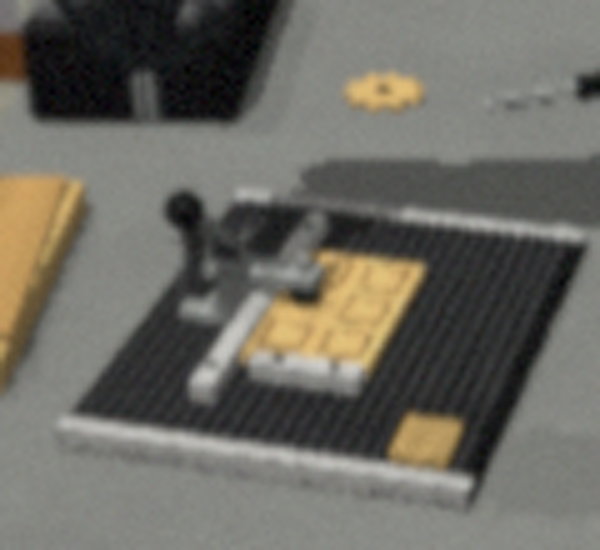

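The knob sits at (183,210) in the crop, with 15 mm or more of clearance. I'll descend beside it.

>>> carry_out:
  commands:
    - {"x": 0.02,"y": 0,"z": 0,"twist": 0}
    - {"x": 0.03,"y": 0,"z": 0,"twist": 0}
    - {"x": 0.025,"y": 0,"z": 0,"twist": 0}
    - {"x": 0.015,"y": 0,"z": 0,"twist": 0}
    - {"x": 0.005,"y": 0,"z": 0,"twist": 0}
    - {"x": 0,"y": 0,"z": 0,"twist": 0}
    - {"x": 0,"y": 0,"z": 0,"twist": 0}

```text
clock: 14.62
tool_pos: [0.6877, 0.0588, 0.158]
tool_rot: [0.206, 1.57, 0.009]
force: [-0.5, 0.0, 1.2]
gripper_width: 0.004
```

```bash
python3 - <<'E'
from h import *; from station import *
plan([.085,-.03,.155])
c=camera("side"); save("s12",cv2.resize(c["image"][120:260,215:335],None,fx=5,fy=4.2,interpolation=cv2.INTER_CUBIC))
c=camera("top"); save("t12",cv2.resize(c["image"][75:225,245:405],None,fx=5,fy=4,interpolation=cv2.INTER_CUBIC))
E
```

```text
t 14.62 tcp bed mm [ 85.  123.7 158. ] force [-0.5  0.   1.2] grip 0.0
axes in bed x,y,z: [[0.001, 0.001, 1.0], [0.0, 1.0, -0.001], [-1.0, 0.0, 0.001]]
jaw axis angle from bed y deg -90.07194852439967
shift in tool mm [   3.  -153.7    0.2]
j [ 0.09  0.67  0.46  1.36 -0.    1.85]
```

View pics/s12.png

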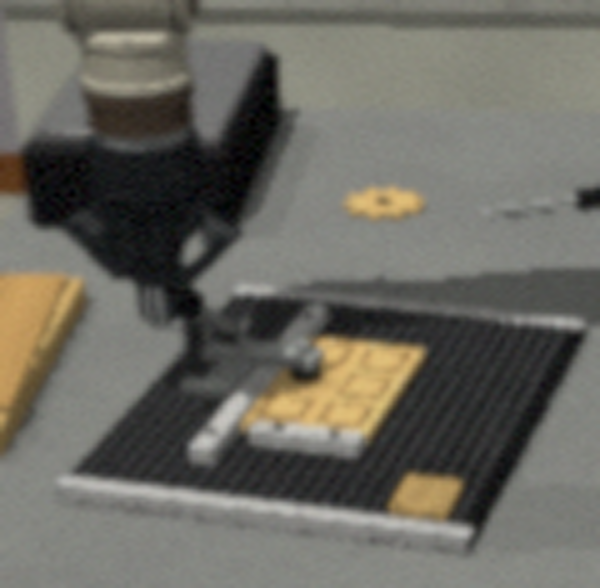

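The closed fingers hang beside the knob at crop (165,300). I'll start the push towards −y.

>>> carry_out:
  commands:
    - {"x": 0,"y": -0.008,"z": 0,"twist": 0}
    - {"x": 0,"y": -0.008,"z": 0,"twist": 0}
    - {"x": 0,"y": -0.006,"z": 0,"twist": 0}
    - {"x": 0,"y": -0.006,"z": 0,"twist": 0}
    - {"x": 0,"y": -0.006,"z": 0,"twist": 0}
    - {"x": 0,"y": 0,"z": 0,"twist": 0}

```text
clock: 15.22
tool_pos: [0.6835, 0.0343, 0.163]
tool_rot: [1.202, 1.551, 1.012]
force: [-0.2, 18.9, 13.0]
gripper_width: -0.001
```

```bash
python3 - <<'E'
from h import *; from station import *
plan([.085,-.03,.155])
c=camera("side"); save("s13",cv2.resize(c["image"][120:260,215:335],None,fx=5,fy=4.2,interpolation=cv2.INTER_CUBIC))
c=camera("wrist"); save("w13",c["image"])
E
```

```text
t 15.22 tcp bed mm [ 85.7  98.8 163. ] force [-0.2 18.9 13. ] grip -0.0
axes in bed x,y,z: [[0.007, -0.005, 1.0], [0.019, 1.0, 0.005], [-1.0, 0.019, 0.007]]
jaw axis angle from bed y deg -89.71712343572449
shift in tool mm [   5.6 -128.9   -1.4]
j [0.04 0.64 0.43 1.34 0.02 1.8 ]
```

View pics/w13.png

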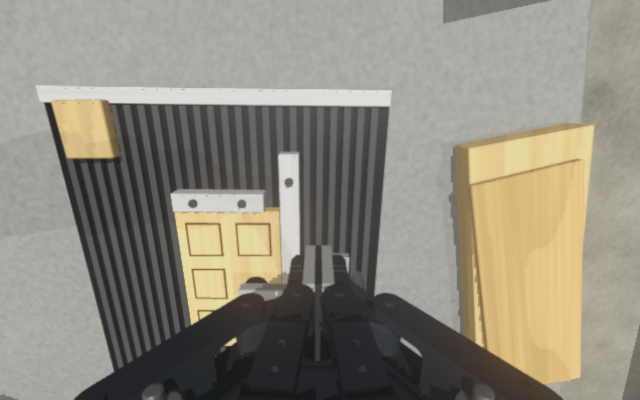

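View pics/s13.png

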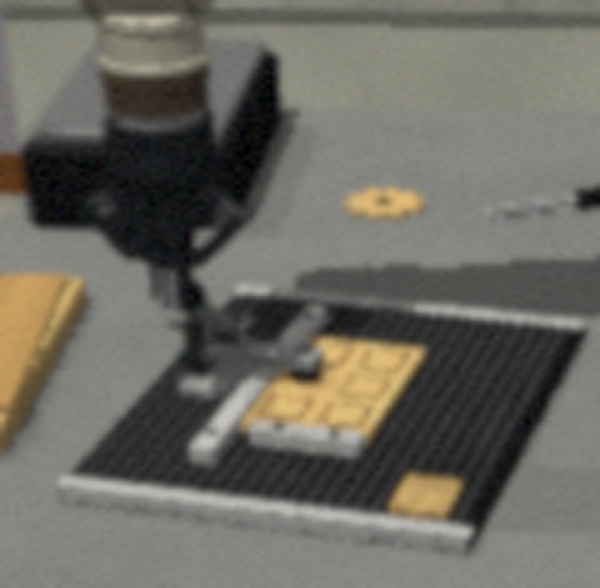

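I got 19 N sideways and 13 N upward: the tip is riding on the upper half of the ball. I'll back off, drop so the finger's flank meets the ball's equator, then follow the arc.

>>> carry_out:
  commands:
    - {"x": 0,"y": 0.012,"z": 0,"twist": 0}
    - {"x": 0,"y": 0.018,"z": 0,"twist": 0}
    - {"x": 0,"y": 0.002,"z": 0,"twist": 0}
    - {"x": 0.01,"y": 0,"z": 0,"twist": 0}
    - {"x": 0.01,"y": 0,"z": 0,"twist": 0}
    - {"x": 0,"y": 0,"z": 0,"twist": 0}
    - {"x": 0,"y": 0,"z": 0,"twist": 0}

```text
clock: 15.9
tool_pos: [0.6857, 0.0565, 0.1346]
tool_rot: [-2.794, 1.567, -2.99]
force: [0.2, 0.6, 0.0]
gripper_width: 0.0
```

```bash
python3 - <<'E'
from h import *; from station import *
plan([.085,.107,.135])
c=camera("side"); save("s14",cv2.resize(c["image"][120:260,215:335],None,fx=5,fy=4.2,interpolation=cv2.INTER_CUBIC))
E
```

```text
t 15.9 tcp bed mm [ 83.5 121.  134.6] force [0.2 0.6 0. ] grip 0.0
axes in bed x,y,z: [[-0.004, 0.001, 1.0], [-0.001, 1.0, -0.001], [-1.0, -0.001, -0.004]]
jaw axis angle from bed y deg -90.0818829484297
shift in tool mm [ -0.4 -14.    1.5]
j [ 0.08  0.68  0.42  1.31 -0.    1.85]
```

View pics/s14.png

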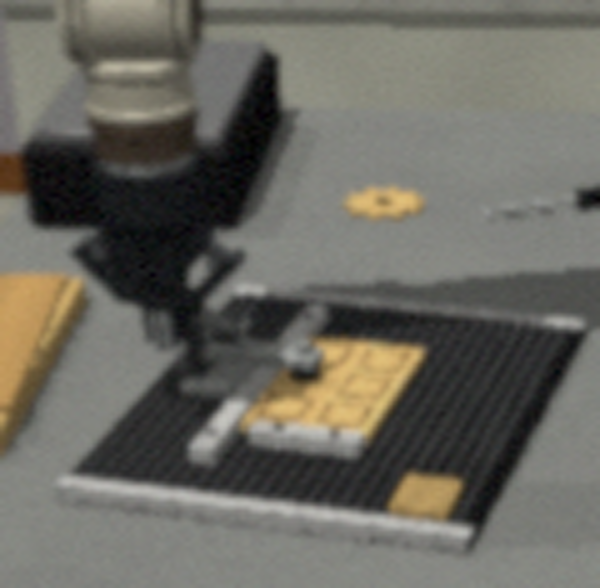

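>>> carry_out:
  commands:
    - {"x": 0,"y": -0.008,"z": 0.001,"twist": 0}
    - {"x": 0,"y": -0.006,"z": 0,"twist": 0}
    - {"x": 0,"y": -0.003,"z": 0,"twist": 0}
    - {"x": -0.003,"y": -0.004,"z": 0,"twist": 0}
    - {"x": -0.003,"y": -0.004,"z": 0,"twist": 0}
    - {"x": 0,"y": 0,"z": 0,"twist": 0}

```text
clock: 16.45
tool_pos: [0.6841, 0.0351, 0.1451]
tool_rot: [1.167, 1.564, 0.973]
force: [0.6, 7.4, 2.7]
gripper_width: -0.0
```

```bash
python3 - <<'E'
from h import *; from station import *
plan([.085,.085,.153])
c=camera("side"); save("s15",cv2.resize(c["image"][120:260,215:335],None,fx=5,fy=4.2,interpolation=cv2.INTER_CUBIC))
E
```

```text
t 16.45 tcp bed mm [ 86.1  99.7 145.1] force [0.6 7.4 2.7] grip -0.0
axes in bed x,y,z: [[0.002, -0.001, 1.0], [0.006, 1.0, 0.001], [-1.0, 0.006, 0.002]]
jaw axis angle from bed y deg -89.94250453038815
shift in tool mm [ -8.  -14.6  -1.1]
j [0.05 0.66 0.41 1.32 0.01 1.81]
```

View pics/s15.png

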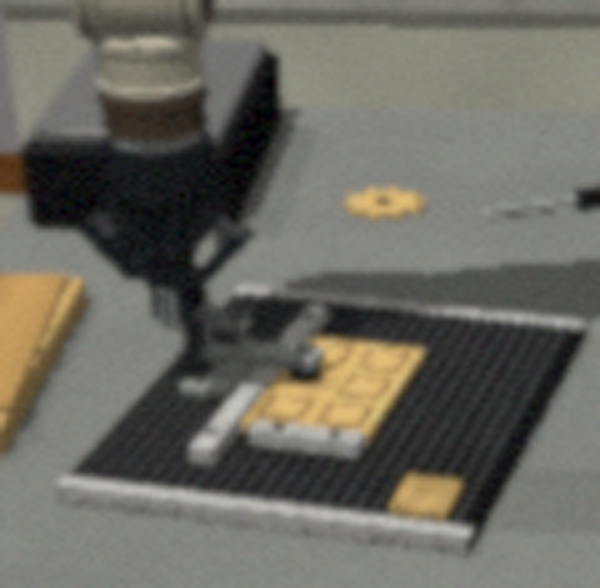

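It's 7 N now and the knob is moving with the finger. On along the arc.

>>> carry_out:
  commands:
    - {"x": -0.006,"y": -0.005,"z": 0,"twist": 0}
    - {"x": -0.006,"y": -0.005,"z": 0,"twist": 0}
    - {"x": -0.003,"y": -0.006,"z": 0,"twist": 0}
    - {"x": -0.003,"y": -0.006,"z": 0,"twist": 0}
    - {"x": -0.003,"y": -0.006,"z": 0,"twist": 0}
    - {"x": 0,"y": 0,"z": 0,"twist": 0}

```text
clock: 17.0
tool_pos: [0.6791, 0.0072, 0.1673]
tool_rot: [0.863, 1.563, 0.669]
force: [0.5, 7.2, 6.4]
gripper_width: -0.001
```

```bash
python3 - <<'E'
from h import *; from station import *
plan([.085,.049,.169])
c=camera("side"); save("s16",cv2.resize(c["image"][120:260,215:335],None,fx=5,fy=4.2,interpolation=cv2.INTER_CUBIC))
c=camera("top"); save("t16",cv2.resize(c["image"][75:225,245:405],None,fx=5,fy=4,interpolation=cv2.INTER_CUBIC))
E
```

```text
t 17.0 tcp bed mm [ 86.6  71.3 167.3] force [0.5 7.2 6.4] grip -0.0
axes in bed x,y,z: [[0.005, -0.001, 1.0], [0.006, 1.0, 0.001], [-1.0, 0.006, 0.005]]
jaw axis angle from bed y deg -89.95421914507826
shift in tool mm [ -1.9 -22.3  -1.6]
j [0.01 0.63 0.42 1.35 0.   1.77]
```

View pics/s16.png

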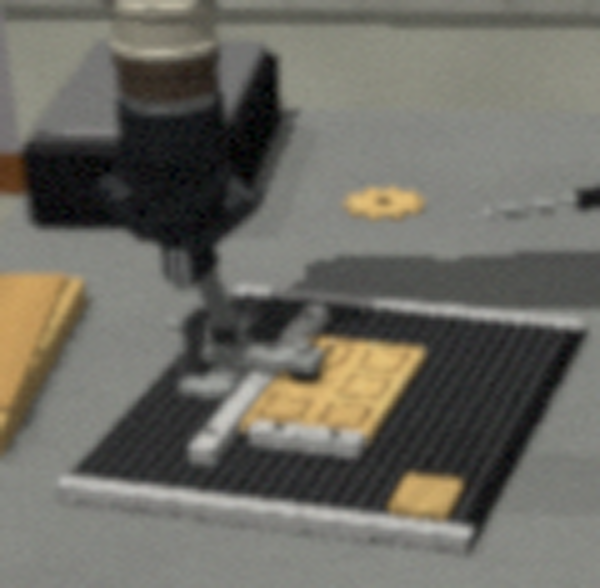

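View pics/t16.png

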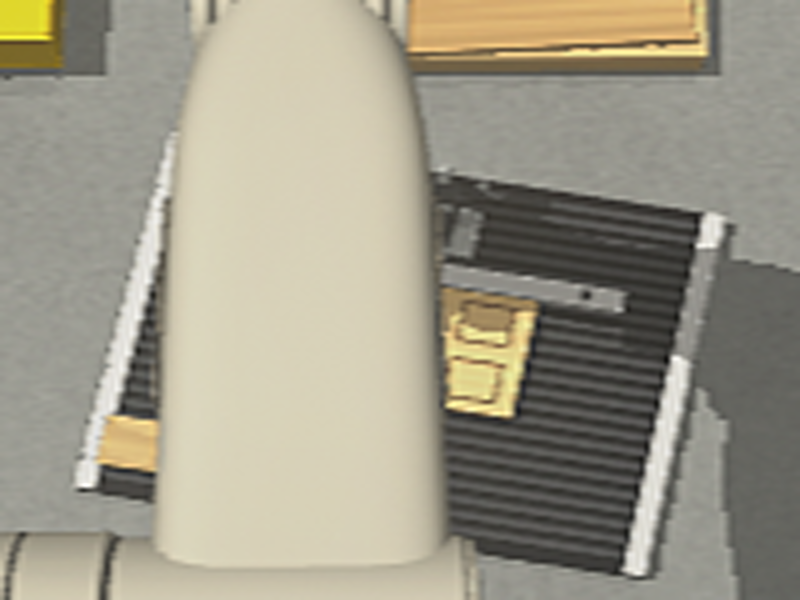

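The lever follows the finger: its bar now runs from (210,275) to (228,320) in the crop. I'll continue over the top.

>>> carry_out:
  commands:
    - {"x": -0.004,"y": -0.007,"z": 0,"twist": 0}
    - {"x": -0.003,"y": -0.007,"z": 0,"twist": 0}
    - {"x": -0.002,"y": -0.007,"z": 0,"twist": 0}
    - {"x": -0.001,"y": -0.007,"z": 0,"twist": 0}
    - {"x": 0,"y": -0.007,"z": 0,"twist": 0}
    - {"x": 0,"y": -0.007,"z": 0,"twist": 0}
    - {"x": 0,"y": 0,"z": 0,"twist": 0}

```text
clock: 17.68
tool_pos: [0.6698, -0.0367, 0.1749]
tool_rot: [0.239, 1.569, 0.043]
force: [0.4, 3.9, 2.3]
gripper_width: 0.0
```

```bash
python3 - <<'E'
from h import *; from station import *
plan([.085,-.04,.165])
c=camera("side"); save("s17",cv2.resize(c["image"][120:260,215:335],None,fx=5,fy=4.2,interpolation=cv2.INTER_CUBIC))
E
```

```text
t 17.68 tcp bed mm [ 86.   26.5 174.9] force [0.4 3.9 2.3] grip 0.0
axes in bed x,y,z: [[0.002, 0.001, 1.0], [0.0, 1.0, -0.001], [-1.0, 0.0, 0.002]]
jaw axis angle from bed y deg -90.07297633749651
shift in tool mm [  9.9 -66.5  -1. ]
j [-0.05  0.62  0.41  1.36  0.    1.71]
```

View pics/s17.png

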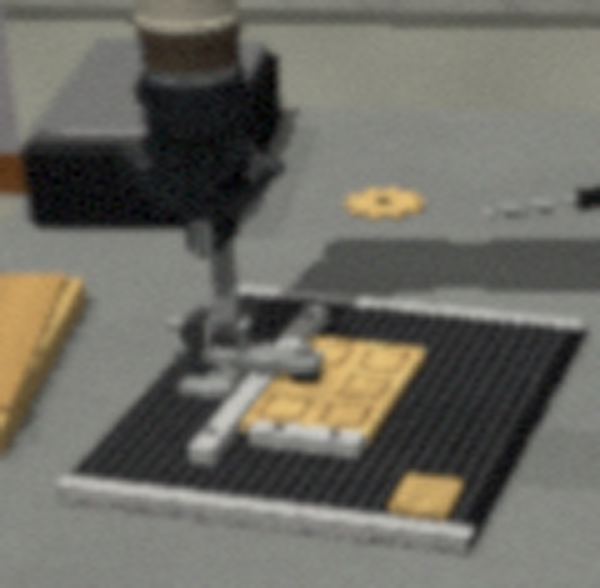

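The lever is upright, with the bar at (222,280). I'll go past the high point.

>>> carry_out:
  commands:
    - {"x": 0,"y": -0.007,"z": 0,"twist": 0}
    - {"x": 0.001,"y": -0.007,"z": 0,"twist": 0}
    - {"x": 0.001,"y": -0.007,"z": 0,"twist": 0}
    - {"x": 0.002,"y": -0.007,"z": 0,"twist": 0}
    - {"x": 0.002,"y": -0.007,"z": 0,"twist": 0}
    - {"x": 0.002,"y": -0.007,"z": 0,"twist": 0}
    - {"x": 0.002,"y": -0.007,"z": 0,"twist": 0}
    - {"x": 0,"y": -0.007,"z": 0,"twist": 0}
    - {"x": 0,"y": 0,"z": 0,"twist": 0}
    - {"x": 0,"y": 0,"z": 0,"twist": 0}

```text
clock: 18.57
tool_pos: [0.6585, -0.0912, 0.1636]
tool_rot: [-2.835, 1.57, -3.031]
force: [0.5, 0.8, 0.0]
gripper_width: -0.001
```

```bash
python3 - <<'E'
from h import *; from station import *
plan(None)
c=camera("side"); save("s18",cv2.resize(c["image"][120:260,215:335],None,fx=5,fy=4.2,interpolation=cv2.INTER_CUBIC))
c=camera("wrist"); save("w18",c["image"])
E
```

```text
t 18.57 tcp bed mm [ 85.5 -29.2 163.6] force [0.5 0.8 0. ] grip -0.0
axes in bed x,y,z: [[-0.0, 0.001, 1.0], [-0.0, 1.0, -0.001], [-1.0, -0.0, -0.0]]
jaw axis angle from bed y deg -90.06393518449657
j [-0.14  0.61  0.37  1.33 -0.    1.63]
```

View pics/s18.png

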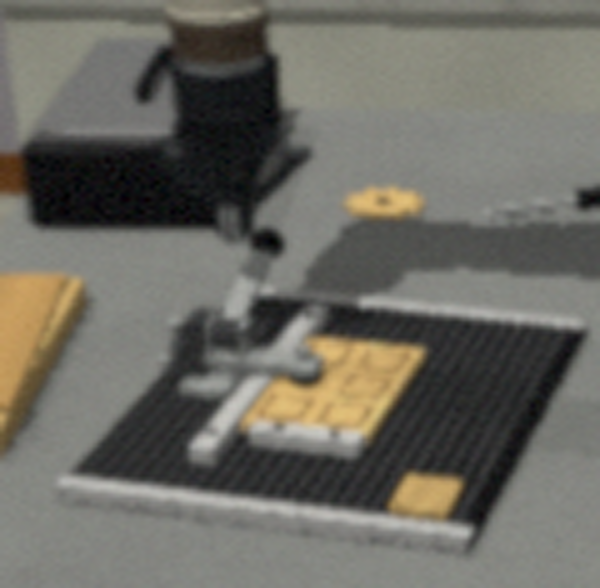

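The force has dropped to zero and the knob has jumped away to crop (265,242), so it has snapped over. I'll lift clear and verify.

>>> carry_out:
  commands:
    - {"x": 0,"y": 0.012,"z": 0,"twist": 0}
    - {"x": -0.02,"y": 0.01,"z": 0,"twist": 0}
    - {"x": -0.03,"y": 0,"z": 0,"twist": 0}
    - {"x": -0.03,"y": 0,"z": 0,"twist": 0}
    - {"x": -0.03,"y": 0,"z": -0.01,"twist": 0}
    - {"x": 0,"y": 0.02,"z": -0.03,"twist": 0}
    - {"x": 0,"y": 0.02,"z": -0.03,"twist": 0}
    - {"x": 0,"y": 0.02,"z": -0.03,"twist": 0}
    - {"x": 0,"y": 0.02,"z": -0.03,"twist": 0}
    - {"x": 0,"y": 0.02,"z": -0.03,"twist": 0}
    - {"x": 0,"y": 0.02,"z": -0.03,"twist": 0}
    - {"x": 0,"y": 0.02,"z": -0.03,"twist": 0}

```text
clock: 19.67
tool_pos: [0.4727, 0.1133, 0.2741]
tool_rot: [0.936, 1.57, 0.742]
force: [-0.1, 1.5, -0.4]
gripper_width: -0.002
```

>>> carry_out:
  commands:
    - {"x": 0,"y": 0.03,"z": -0.02,"twist": 0}
    - {"x": 0,"y": 0.03,"z": -0.02,"twist": 0}
    - {"x": 0,"y": 0.03,"z": -0.02,"twist": 0}
    - {"x": 0,"y": 0.03,"z": -0.01,"twist": 0}
    - {"x": 0,"y": 0.03,"z": 0,"twist": 0}
    - {"x": 0,"y": 0.02,"z": 0,"twist": 0}
    - {"x": 0,"y": 0,"z": 0,"twist": 0}
    - {"x": 0,"y": 0,"z": 0,"twist": 0}

```text
clock: 20.33
tool_pos: [0.4377, 0.2933, 0.2736]
tool_rot: [-2.41, 1.57, -2.602]
force: [0.3, -0.7, 0.3]
gripper_width: -0.003
```

```bash
python3 - <<'E'
from h import *; from station import *
plan(None)
t=camera("top"); blank(t,"t19")
s=camera("side"); save("s19",cv2.resize(s["image"][170:240,245:325],None,fx=9,fy=8,interpolation=cv2.INTER_CUBIC))
th=1.15
kn=wor([.085,-.105*np.sin(th),.078+.105*np.cos(th)])
p=px(t,kn)[0];q=px(s,kn)[0]
print("expected closed knob top px",p,"crop",(p-[245,95])*[5,4.6],"side",q,"crop",(q-[245,170])*[9,8])
E
```

```text
t 20.33 tcp bed mm [-205.6  305.3  273.6] force [ 0.3 -0.7  0.3] grip -0.0
axes in bed x,y,z: [[-0.0, -0.004, 1.0], [-0.0, 1.0, 0.004], [-1.0, -0.0, -0.0]]
jaw axis angle from bed y deg -89.79426466184547
j [0.59 0.28 0.15 1.44 0.   2.35]
blank corners bed mm [[-50.2, 81.2], [50.4, 82.5], [49.8, -79.5], [-50.5, -79.2]] centre [-0.1  1.3 32. ] 10.885526657104492
expected closed knob top px [361.81791957 132.81845915] crop [584.08959786 173.9649121 ] side [268.2945981  176.94645126] crop [209.6513829   55.57161005]
```

View pics/t19.png

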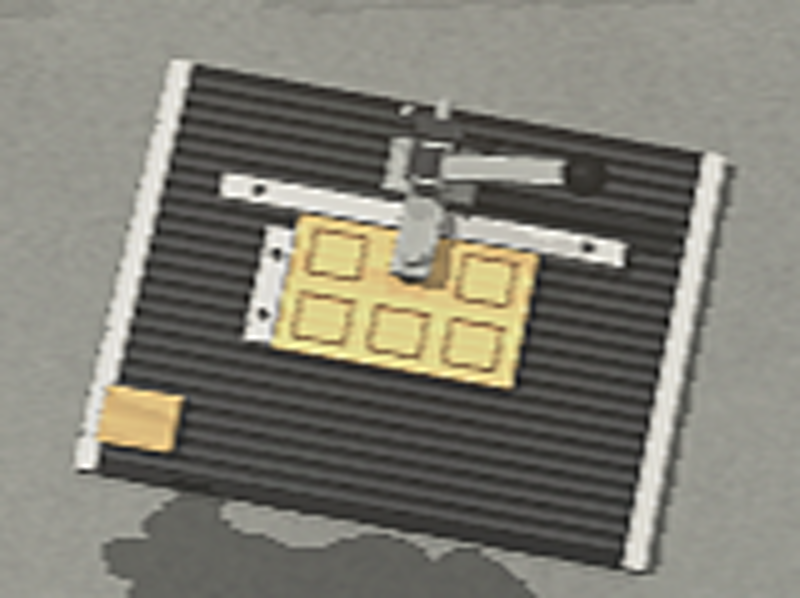

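View pics/s19.png

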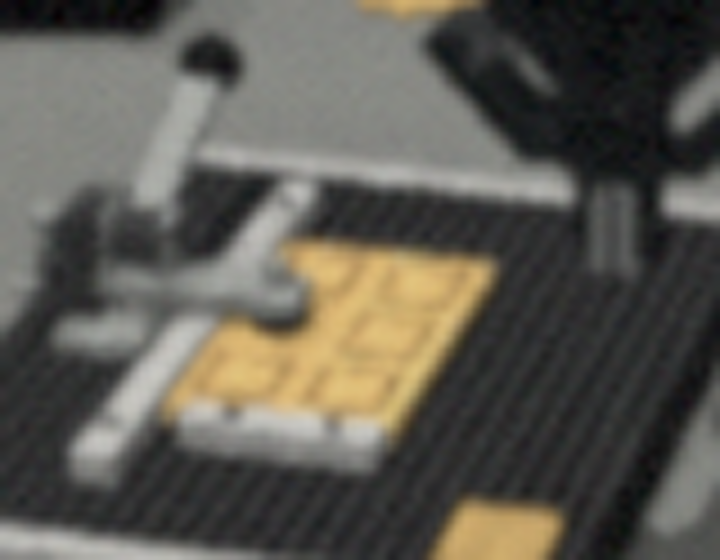

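The knob is at crop (585,175) in the top view, against (584,174) expected for fully closed, and the side view agrees. The blank and the offcut haven't moved, and the pad sits on the blank.

```bash
python3 -c "
from station import *
print(finish_job())"
```

```text
the job is handed in; nothing more can be done
None
```

I slid the blank against the far rail, then against the side stop, and flipped the cam lever over until it snapped closed. I handed the job in at about 20 s of the 72 s, with the arm well clear. No verdict is reported.

**Seating:** I felt contact at both the rail and the stop, at about 5–6 N each. After clamping, the top view put the blank's centre at (−0.1, +1.3) mm in the bed frame, square to within about 0.01 rad. That +1.3 mm probably comes from my estimate of the bed's position: the wrist view showed the side stop itself about 2 mm farther left than I had estimated.

**Lever:** The first push rode up on the knob at about 19 N sideways and 13 N up. I backed off, lowered the finger and followed the knob's arc at about 7 N. The knob ended within 1 px of its fully closed position in the top view (about 2 px in the side view).

**Pad and bystanders:** I didn't measure the pad's force on the blank; I'm inferring it from the closed lever and the pad seen on the blank. The offcut didn't move. The other bystanders weren't re-measured, but the arm met nothing other than the blank and the knob.

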